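Count out two bar electrodes in the lidded counting tray

TASK

The next patient needs two bar electrodes: without lifting them, sweep any two of the three blue ones across the white counting tray, under its light bar, into the trough and then shut the trough's lid fully, leaving the third on the deck meanwhile. Then put the spare third one back into the green stock box. Leave everything else on the desk where it is.

Things in the scene. Friction and masses are not known exactly. Their poses are not given: they have to be found in the camera images.
- tray: White counting tray, fixed, 277 long (its x, -165 to +112) by 300 wide (its y). Origin under it on the desk; x points away from the robot, from deck to trough; z up. Deck: flat top 60 above the desk, x = -165 to +30, open at the near end, 8 high, 5 thick green lips along both sides (outer faces at y = -150 and +150). Trough: x = +30 to +105.
- trough (a point): Centre of the floor of the tray's sunken trough. The floor (green) is 6 above the desk, 54 below the deck; inside 75 (tray x) by 286 (tray y). Its near wall is the deck's far edge, a sharp drop; nothing there stops a sliding piece.
- light_bar (a point): Centre of the underside of the tray's fixed aluminium light bar, which crosses the deck along tray y at tray x = -41 to -9. Underside 239, top 262 above the desk; on two posts 26 by 12 at tray y = -194 and +194.
- lid (a joint): Hinge of the trough's clear lid, rad: 0 = shut (level, underside 60 above the desk), 1.5 = nearly upright; starts open. Hinge along tray y at tray x = +110, height 60; the robot-side edge rises on opening. Panel 298 wide, 5 thick; orange strip 14 wide, 8 thick along the free edge, 89 from the hinge. Stiff: stays where left; 1 to 2 N at the free edge moves it.
- lid_edge (a point): Middle of the lid's free (orange) edge, 89 from the hinge line, 4 above the lid's underside. Pressing straight down on the edge itself can jam while the lid stands steep: reach just behind the edge and push the lid's upper (far) face towards the robot and down.
- lid_hinge (a point): Middle of the lid's hinge line, at the lid's underside.
- electrode1: Loose blue plastic bar electrode, one of three alike: block 76 long (its y), 30 wide (its x), 22 high, about 60 g, with two steel discs on top. Origin at the centre of its underside, z up. Starts on the deck, lying across the tray (up to 0.3 rad askew), on the robot's side of the light bar; the three lie side by side, one in each lane (left, middle, right).
- electrode2: Loose blue plastic bar electrode, one of three alike: block 76 long (its y), 30 wide (its x), 22 high, about 60 g, with two steel discs on top. Origin at the centre of its underside, z up. Starts on the deck, lying across the tray (up to 0.3 rad askew), on the robot's side of the light bar; the three lie side by side, one in each lane (left, middle, right).
- electrode3: Loose blue plastic bar electrode, one of three alike: block 76 long (its y), 30 wide (its x), 22 high, about 60 g, with two steel discs on top. Origin at the centre of its underside, z up. Starts on the deck, lying across the tray (up to 0.3 rad askew), on the robot's side of the light bar; the three lie side by side, one in each lane (left, middle, right).
- stock_box: Green open box, fixed, outside 160 (its x) by 130 (its y) by 60 high, walls and floor 5 thick. Origin under its centre on the desk. Starts empty, left or right of the tray.
- used_box: Grey open box of the same size, fixed, on the other side; for used pads, not for the spare. Origin under its centre.
- used_pad: Black used electrode pad, 90 (x) by 30 by 18, lying in the grey box. Origin under its centre. Leave alone.
- stimulator: White hand-held stimulator with two steel prongs, about 205 long (its x) by 50 by 28 high, lying between robot and tray. Origin on the desk, 85 from its handle end. Leave alone.
- tape_roll: Paper tape roll lying flat, 90 across, 25 high, between robot and tray. Origin under its centre. Leave alone.
- gel_bottle: White gel bottle with a blue label, 56 across, 150 high, standing beyond the tray. Origin under its centre. Leave alone.
- reflex_hammer: Reflex hammer lying beyond the tray, about 200 long (its x), black rubber head 60 across at +x, 25 high. Origin on the desk near mid-length. Leave alone.
- pen_cup: White ceramic cup, 76 across, 95 high, standing. Origin under its centre. Leave alone.
- mouse: Black computer mouse, about 65 by 60 by 32 high. Origin under its body. Leave alone.
Mind the look-alikes: they are no part of the job. Leave any brown or red look-alike of the electrode1 alone.

How it is judged:
By the outcome, as a careful person would: the job done as asked, in the order asked, and still so for the second after the job is handed in, with the robot touching nothing.
It also fails if it takes over 72 s, if anything falls off the work surface, if the arm or the gripper's body presses on something with over 40 N, if the wrist force passes 120 N, or if a joint passes its speed limit or range.

ROBOT

A 6-joint arm with a two-finger parallel gripper is mounted at the origin on the work surface. World frame = base frame: x ahead of the robot, y to its left, z up, the work surface at z = 0. Lengths are in m, angles in rad, forces in N, time in s.
With the tool pointing down it reaches from about 0.35 to 0.775 m from the base axis. Payload 5.5 kg.
Tool frame: the origin (TCP) lies midway between the tips of the shut fingers; the grasp point (between the pads) lies 19 mm behind it (robot.tcp_to_grasp is the distance from the TCP to the grasp point, in m); z points along the fingers, y is the direction in which the jaws open and shut (so a half turn about z gives the same grasp; the last joint's range is limited). The gripper opens to 85 mm and grips with 20 to 120 N. Pads are 22 mm wide; open, the fingers measure 114 mm over their backs; the gripper's body (76 mm by 85 mm) begins 54 mm behind the grasp point. The pads swing forward as they close: fully open they stand 13 mm farther back than shut.
Start: joints at [-1.337, 0.313, 0.046, 1.304, 0, 1.431], TCP at [0.21, -0.535, 0.231] pointing down, gripper open.
Joint ranges: [-2.76, 2.76], [-0.86, 1.69], [-1.03, 1.26], [-2.2, 2.34], [-1.47, 1.5], [-3.14, 3.14]. Speed limits (rad/s): [2.57, 2.57, 3.14, 3.14, 3.14, 3.14].

INTERFACE

Orientations are given as a 3x3 rotation matrix whose columns are the frame's x, y, z axes.
In Python, from cell import robot gives the robot as it stands. The module is installed in compiled form; this text tells all that it offers.
- The arm moves only by the tool arm_command, never from a script. Its arguments are lists of equal length, an entry for each row: "slide": the shift along the tool's x, y, z scaled (see below), a list of three; "dr": the turn, a rotation vector about the tool's x, y, z scaled (see below), a list of three. A call has 1 to 8 rows; each row is the pose to reach, as a shift and turn from the pose commanded when the call began, along the tool's axes at that moment; what a row does not reach only later rows make up. The controller multiplies each number of a shift by 300 mm and each number of a turn by pi/2 rad. A row lasts 1/12 s, in which the tool goes at most 41.7 mm and 7.16 degrees, less where a joint would pass 70% of its speed; a pose out of reach is approached as far as the arm can. A call with a number of a shift or a turn outside -1 to 1 is refused whole. A call with a gripper value outside its range is refused whole. "gripper" is the opening, from -1 (shut) to 1 (fully open), set as the call begins (left out, the last holds). The fingers move at their own pace and stop on an object; "grip_force" is the grip in N (left out, the last holds). Time passes only in rows, so rows that repeat a pose let the fingers close. It gives the time, the measured TCP pose, the force and the opening at its end, in the units of the state.
- robot.get_state(): the state, without advancing time (a new reading comes with each control period).
- robot.get_image(name): name is "scene" or "side" or "wrist"; returns a dict with "image" (384x512x3 uint8, red, green, blue), "mtx" (3x3 intrinsics, pixels), "R" (3x3) and "t" (3): a world point X has camera coordinates R X + t; the wrist camera has in their place "tool_from_camera" (4x4, takes a point from camera to tool coordinates, whose origin is the TCP and whose axes are the flange's). Camera axes: x right, y down, z forward; pixel columns grow to the right and rows downward; lengths in m; the calibration is good to about 2 mm. The wrist camera is an equidistant fisheye: a pixel r from the principal point sees the ray r / f radians off the axis. A picture is of the moment at which its call begins: read the wrist's pose just before it. There is no depth.
- robot.hand_in(): hands the job in, once; it reports no verdict.
The state is a dict: "clock": time; "q": joint angles; "qd": joint speeds; "effort": joint torques, N m; "eef_pos": TCP position; "tcp_rot": TCP orientation; "wrist_force": force on the tool from outside, world axes, zero at the start; "torque": the same for the moment, N m; "width": opening from 0.0 (shut) to 1.0 (fully open).
Only numpy, scipy, OpenCV 4.12 (cv2) and the standard library are available. Lean on these libraries where they do the work, as an engineer would, in place of code of your own. Each camera call takes 0.05 s, during which the arm holds its last target.

## Working session

There is one attempt and no reset: what is moved stays moved. The work goes in short steps, Python scripts to look and compute and a tool call to move; the robot and the scene stay as the last step left them, time stands still between calls to the robot, and variables do not carry over. Pictures are saved under pics/ and viewed, and the job is handed in when it is done.

Besides the shell and the picture viewer there is one more tool, called after "Request:" in YAML: its name, and indented under it one key for each argument. arm_command: Moves the arm, as the interface text tells. Its arguments: {"type":"object","properties":{"slide":{"type":"array"},"dr":{"type":"array"},"gripper":{"type":"number"},"grip_force":{"type":"number"}},"required":["slide","dr"]}

```bash
mkdir -p pics; ls; cat > h.py <<'E'
import numpy as np,cv2
from cell import robot
def save(n,f):
    d=robot.get_image(n); cv2.imwrite(f'pics/{f}.png',d['image'][:,:,::-1]); np.savez(f'pics/{f}.npz',**d); return d
E
python3 - <<'E'
from h import *
s=robot.get_state()
for k,v in s.items(): print(k,np.round(v,4).tolist())
for n in ['scene','side','wrist']:
    d=save(n,n+'0'); print(n,{k:np.round(v,4).tolist() for k,v in d.items() if k!='image'})
E
```

```text
pics
clock 0.0
q [-1.3366, 0.314, 0.045, 1.3036, 0.0, 1.4312]
qd [0.0009, -0.001, 0.0003, -0.0011, -0.0011, -0.0007]
effort [-0.0003, -48.0627, 29.8533, 0.0192, -0.0003, 0.0]
eef_pos [0.2098, -0.5348, 0.2304]
tcp_rot [[0.931, 0.3651, -0.0004], [0.3651, -0.931, 0.0017], [0.0003, -0.0018, -1.0]]
wrist_force [-0.8192, -0.3843, 0.4844]
torque [-0.0125, 0.0185, -0.0071]
width 0.9986
scene {'mtx': [[349.0141, 0.0, 256.2026], [0.0, 349.0141, 187.9736], [0.0, 0.0, 1.0]], 'R': [[-0.5425, 0.8397, -0.0237], [0.4738, 0.2826, -0.834], [-0.6936, -0.4637, -0.5512]], 't': [0.2907, -0.1217, 1.4888]}
side {'mtx': [[347.0926, 0.0, 251.8367], [0.0, 347.0926, 193.826], [0.0, 0.0, 1.0]], 'R': [[0.9985, -0.0554, 0.0002], [-0.0332, -0.6023, -0.7976], [0.0443, 0.7963, -0.6032]], 't': [-0.5303, 0.1246, 1.1042]}
wrist {'mtx': [[297.3186, 0.0, 256.9015], [0.0, 297.3186, 196.2795], [0.0, 0.0, 1.0]], 'tool_from_camera': [[-0.0006, -0.9644, -0.2645, 0.0666], [1.0, -0.0006, -0.0002, -0.0006], [0.0, -0.2645, 0.9644, -0.1432], [0.0, 0.0, 0.0, 1.0]]}
```

View pics/scene0.png

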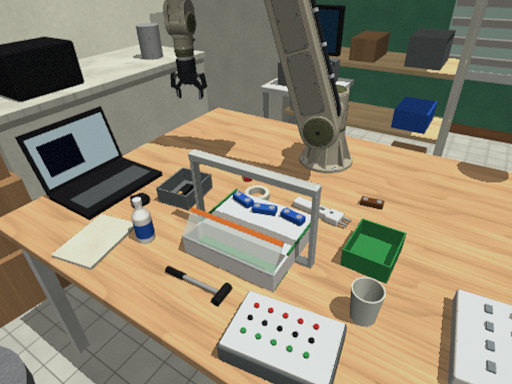

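View pics/side0.png

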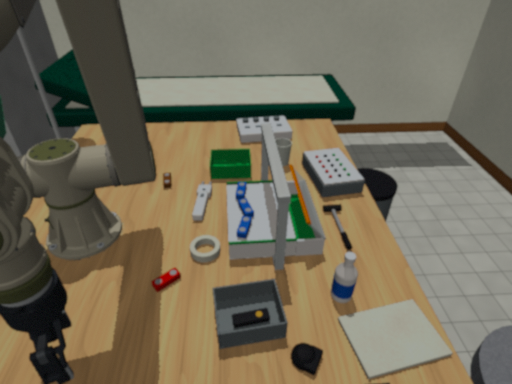

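View pics/wrist0.png

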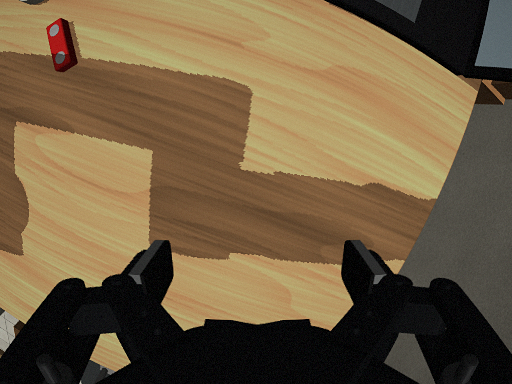

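The scene view shows the three blue bars on the deck at about (243,199), (264,209) and (292,216). The orange lid edge is up, the green box is at (375,248) and the grey box at (185,188). The side view agrees. I'll zoom in to measure.

```bash
python3 - <<'E'
import cv2
a=cv2.imread('pics/scene0.png')[140:290,150:420]; cv2.imwrite('pics/sc_z.png',cv2.resize(a,None,fx=2.9,fy=2.9,interpolation=cv2.INTER_CUBIC))
a=cv2.imread('pics/side0.png')[120:350,150:350]; cv2.imwrite('pics/si_z.png',cv2.resize(a,None,fx=2.6,fy=2.6,interpolation=cv2.INTER_CUBIC))
E
```

```text
(no output)
```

View pics/sc_z.png

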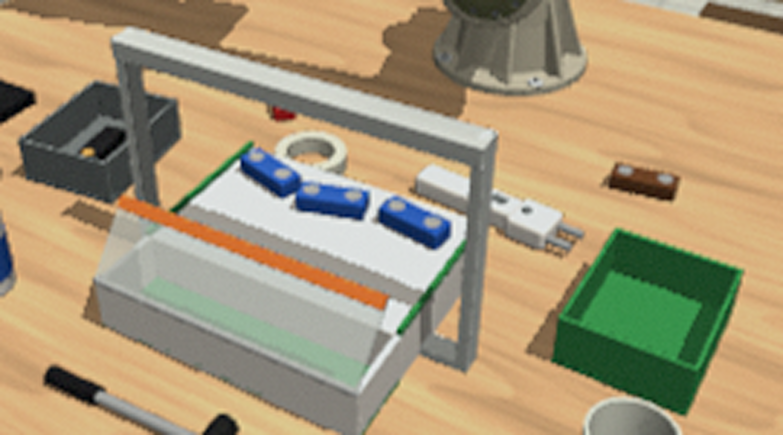

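View pics/si_z.png

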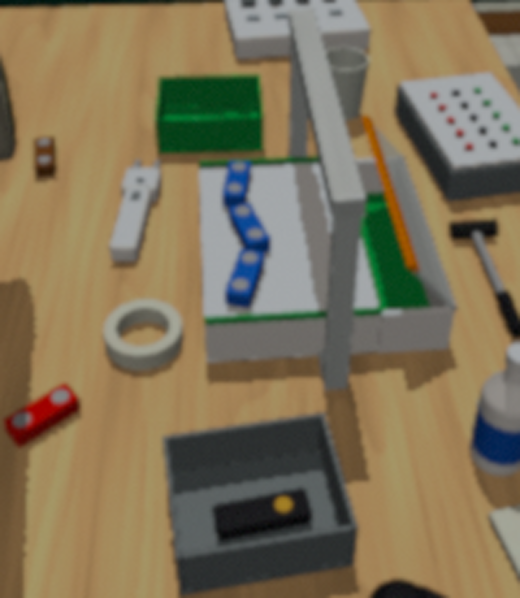

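```bash
cat >> h.py <<'E'
def ray(d,u,v):
    K=d['mtx']; p=np.array([(u-K[0,2])/K[0,0],(v-K[1,2])/K[1,1],1.])
    R=d['R'];return -R.T@d['t'],R.T@p
def plane(d,u,v,z):
    o,r=ray(d,u,v); return o+r*(z-o[2])/r[2]
def tri(d1,p1,d2,p2):
    o1,r1=ray(d1,*p1);o2,r2=ray(d2,*p2)
    s=np.linalg.lstsq(np.stack([r1,-r2],1),o2-o1,rcond=None)[0]
    return (o1+r1*s[0]+o2+r2*s[1])/2,np.linalg.norm(o1+r1*s[0]-o2-r2*s[1])
E
python3 - <<'E'
from h import *
S=dict(np.load('pics/scene0.npz'));D=dict(np.load('pics/side0.npz'))
fs=lambda u,v:(150+u/2.9,140+v/2.9); fd=lambda u,v:(150+u/2.6,120+v/2.6)
def P(n,d,f,u,v,z): print(n,np.round(plane(d,*f(u,v),z)*1000).tolist())
for n,u,v,z in [('nearleft lip',200,160,.068),('nearright lip',205,321,.068),('barR n',330,203,.262),('barR f',361,199,.262),('barL n',289,10,.262),('barL f',317,10,.262),('stock nl',160,78,.06),('stock fl',260,77,.06),('stock fr',262,121,.06),('stock nr',159,118,.06),
 ('e_l',239,164,.082),('e_l',234,190,.082),('e_m',240,212,.082),('e_m',257,236,.082),('e_r',250,257,.082),('e_r',240,290,.082),('orangeL',366,118,.14),('orangeR',412,268,.14)]: P('side '+n,D,fd,u,v,z)
for n,u,v,z in [('nearleft lip',467,237,.068),('nearright lip',251,143,.068),('farR trough',98,285,.06),('farL',360,392,.06),('barR far',113,43,.262),('barR near',127,29,.262),('barL near',496,132,.262),('barL far',485,152,.262),('stock',618,231,.06),('stock',742,269,.06),('stock',687,374,.06),('stock',557,315,.06),
 ('e_l',401,206,.082),('e_l',433,224,.082),('e_m',310,188,.082),('e_m',352,196,.082),('e_r',258,156,.082),('e_r',288,174,.082)]: P('scene '+n,S,fs,u,v,z)
print(tri(S,fs(386,300),D,fd(366,119))); print(tri(S,fs(123,199),D,fd(413,266)))
E
```

```text
side nearleft lip [453.0, 163.0, 68.0]
side nearright lip [459.0, -139.0, 68.0]
side barR n [580.0, -189.0, 262.0]
side barR f [609.0, -184.0, 262.0]
side barL n [573.0, 209.0, 262.0]
side barL f [609.0, 207.0, 262.0]
side stock nl [390.0, 400.0, 60.0]
side stock fl [546.0, 395.0, 60.0]
side stock fr [542.0, 268.0, 60.0]
side stock nr [393.0, 284.0, 60.0]
side e_l [505.0, 131.0, 82.0]
side e_l [496.0, 75.0, 82.0]
side e_m [502.0, 30.0, 82.0]
side e_m [521.0, -17.0, 82.0]
side e_r [511.0, -54.0, 82.0]
side e_r [498.0, -108.0, 82.0]
side orangeL [670.0, 143.0, 140.0]
side orangeR [675.0, -146.0, 140.0]
scene nearleft lip [489.0, 165.0, 68.0]
scene nearright lip [461.0, -126.0, 68.0]
scene farR trough [736.0, -116.0, 60.0]
scene farL [720.0, 174.0, 60.0]
scene barR far [619.0, -167.0, 262.0]
scene barR near [589.0, -175.0, 262.0]
scene barL near [575.0, 219.0, 262.0]
scene barL far [607.0, 224.0, 262.0]
scene stock [390.0, 291.0, 60.0]
scene stock [386.0, 414.0, 60.0]
scene stock [553.0, 407.0, 60.0]
scene stock [541.0, 283.0, 60.0]
scene e_l [494.0, 91.0, 82.0]
scene e_l [504.0, 134.0, 82.0]
scene e_m [517.0, -8.0, 82.0]
scene e_m [506.0, 39.0, 82.0]
scene e_r [496.0, -91.0, 82.0]
scene e_r [507.0, -42.0, 82.0]
(array([0.67216439, 0.16912753, 0.1239689 ]), np.float64(0.006207546224939794))
(array([ 0.67983119, -0.12497222,  0.12513407]), np.float64(0.004803578049709902))
```

Request:
arm_command:
  slide:
    - [0, 0, -0.15]
    - [0.23, -0.23, -0.33]
    - [0.35, -0.34, -0.33]
    - [0.45, -0.45, -0.33]
    - [0.55, -0.55, -0.33]
    - [0.65, -0.65, -0.33]
    - [0.7, -0.68, -0.33]
    - [0.7, -0.68, -0.33]
  dr:
    - [0, 0, -0.08]
    - [0, 0, -0.16]
    - [0, 0, -0.24]
    - [0, 0, -0.32]
    - [0, 0, -0.4]
    - [0, 0, -0.48]
    - [0, 0, -0.56]
    - [0, 0, -0.63]

```text
clock: 0.82
eef_pos: [0.3266, -0.2762, 0.3298]
tcp_rot: [[0.201, 0.98, 0.0], [0.98, -0.201, -0.0], [-0.0, 0.0, -1.0]]
wrist_force: [1.0, 1.0, 0.6]
width: 0.999
```

Request:
arm_command:
  slide:
    - [0.12, 0.03, 0]
    - [0.25, 0.06, 0]
    - [0.38, 0.08, 0]
    - [0.5, 0.11, 0]
    - [0.62, 0.14, 0]
    - [0.75, 0.17, 0]
    - [0.88, 0.2, 0]
    - [0.98, 0.22, 0]
  dr:
    - [0, 0, -0.08]
    - [0, 0, -0.16]
    - [0, 0, -0.24]
    - [0, 0, -0.32]
    - [0, 0, -0.4]
    - [0, 0, -0.48]
    - [0, 0, -0.56]
    - [0, 0, -0.63]

```text
clock: 1.48
eef_pos: [0.4521, -0.0013, 0.3295]
tcp_rot: [[-0.71, 0.704, 0.0], [0.704, 0.71, 0.0], [0.0, 0.0, -1.0]]
wrist_force: [0.0, 0.0, 0.1]
width: 1.001
```

Request:
arm_command:
  slide:
    - [0, 0, 0]
    - [0, 0, 0]
    - [0, 0, 0]
    - [0, 0, 0]
    - [0, 0, 0]
    - [0, 0, 0]
    - [0, 0, 0]
    - [0, 0, 0]
  dr:
    - [0, 0, -0.08]
    - [0, 0, -0.16]
    - [0, 0, -0.24]
    - [0, 0, -0.32]
    - [0, 0, -0.4]
    - [0, 0, -0.48]
    - [0, 0, -0.498]
    - [0, 0, -0.498]

```text
clock: 2.15
eef_pos: [0.4513, -0.004, 0.3293]
tcp_rot: [[-1.0, 0.006, -0.001], [0.006, 1.0, -0.0], [0.001, -0.0, -1.0]]
wrist_force: [0.9, 1.0, -1.1]
width: 0.995
```

```bash
cat >> h.py <<'E'
def wsave(f):
    s=robot.get_state(); d=robot.get_image('wrist'); cv2.imwrite(f'pics/{f}.png',d['image'][:,:,::-1])
    d['eef_pos']=np.array(s['eef_pos']); d['tcp_rot']=np.array(s['tcp_rot']); np.savez(f'pics/{f}.npz',**d)
    print('q',np.round(s['q'],3).tolist(),'t',s['clock'],np.round(s['eef_pos'],4).tolist()); return d
def wplane(d,u,v,z):
    K=d['mtx']; a=np.array([u-K[0,2],v-K[1,2]])/K[0,0]; th=np.hypot(*a)
    r=np.array([*(a/max(th,1e-9)*np.sin(th)),np.cos(th)]); T=d['tool_from_camera']
    o=d['eef_pos']+d['tcp_rot']@T[:3,3]; w=d['tcp_rot']@T[:3,:3]@r
    return o+w*(z-o[2])/w[2]
E
python3 - <<'E'
from h import *
wsave('w1')
E
```

```text
q [-0.187, 0.061, -0.027, 1.483, -0.0, -0.181] t 2.15 [0.4513, -0.004, 0.3293]
```

View pics/w1.png

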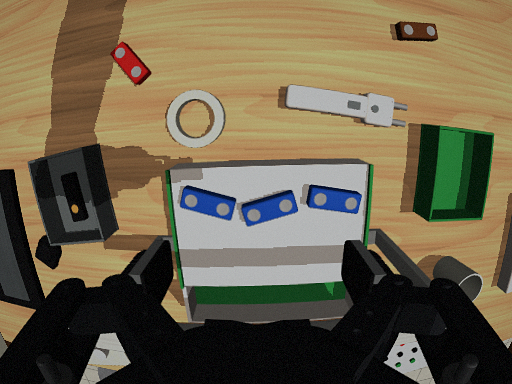

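Clear top view. The bars are at (208,203), (270,208) and (334,199). The deck's near edge runs from (167,168) to (372,163), and the green box is at right. Now the measurements.

```bash
python3 - <<'E'
from h import *
d=dict(np.load('pics/w1.npz')); im=d['image']; hsv=cv2.cvtColor(im,cv2.COLOR_RGB2HSV)
m=cv2.inRange(hsv,(105,120,60),(130,255,255))
cs,_=cv2.findContours(m,cv2.RETR_EXTERNAL,cv2.CHAIN_APPROX_NONE)
for c in cs:
    if cv2.contourArea(c)<150: continue
    f=np.zeros_like(m); cv2.drawContours(f,[c],-1,255,-1)
    disc=cv2.inRange(im,(120,120,110),(255,255,255))&cv2.erode(f,np.ones((3,3)))
    n,l,st,ce=cv2.connectedComponentsWithStats(disc)
    r=cv2.minAreaRect(c)
    P=[wplane(d,*ce[i],.083) for i in range(1,n) if st[i,4]>30]
    print(np.round(r[0]),'rect ctr',np.round(wplane(d,*r[0],.078)*1e3).tolist(),'discs',[np.round(p*1e3).tolist() for p in P])
    if len(P)==2:
        v=P[1]-P[0]; v=v*np.sign(v[1]); print('  ctr',np.round((P[0]+P[1])/2*1e3,1).tolist(),'yaw of y axis',np.arctan2(-v[0],v[1]))
q=lambda n,u,v,z:print(n,np.round(wplane(d,u,v,z)*1e3).tolist())
q('near R lip',167,171,.068);q('near L lip',373,165,.068);q('near R deck desk',166,167,.06)
q('R lip',181,262,.068);q('L lip',367,240,.068)
for p in [(421,125),(492,133),(481,219),(415,216)]: q('stock rim',*p,.06)
a=im[140:330,130:400]; cv2.imwrite('pics/w1z.png',cv2.resize(a[:,:,::-1],None,fx=2.9,fy=2.9,interpolation=cv2.INTER_CUBIC))
E
```

```text
[269. 209.] rect ctr [510.0, 13.0, 78.0] discs [[504.0, 35.0, 83.0], [517.0, -9.0, 83.0]]
  ctr [510.5, 13.1, 83.0] yaw of y axis 0.2976598411489568
[207. 203.] rect ctr [502.0, -74.0, 78.0] discs [[496.0, -96.0, 83.0], [508.0, -52.0, 83.0]]
  ctr [502.1, -73.8, 83.0] yaw of y axis -0.27474802810718474
[335. 200.] rect ctr [498.0, 106.0, 78.0] discs [[495.0, 83.0, 83.0], [501.0, 129.0, 83.0]]
  ctr [498.0, 106.0, 83.0] yaw of y axis -0.14259445607921287
near R lip [457.0, -132.0, 68.0]
near L lip [449.0, 165.0, 68.0]
near R deck desk [452.0, -135.0, 60.0]
R lip [601.0, -123.0, 68.0]
L lip [566.0, 167.0, 68.0]
stock rim [386.0, 248.0, 60.0]
stock rim [385.0, 407.0, 60.0]
stock rim [543.0, 409.0, 60.0]
stock rim [532.0, 253.0, 60.0]
```

View pics/w1z.png

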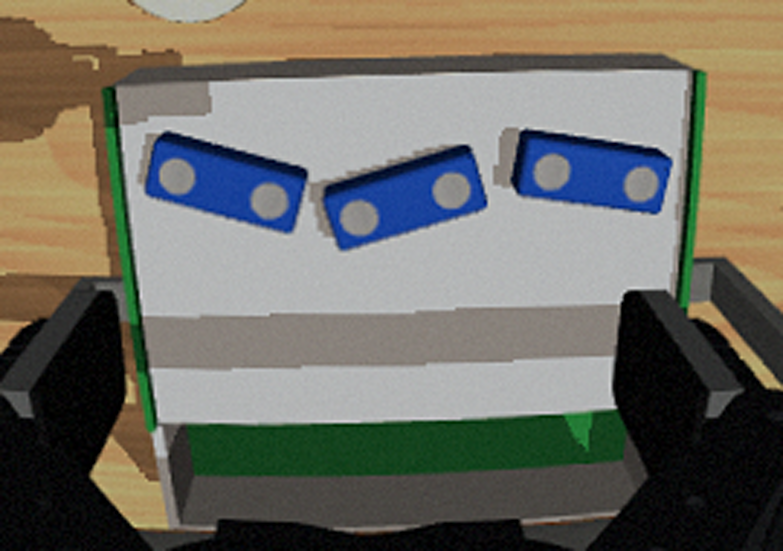

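```bash
python3 - <<'E'
from h import *
d=dict(np.load('pics/w1.npz'))
q=lambda n,u,v,z:print(n,np.round(wplane(d,130+u/2.9,140+v/2.9,z)*1e3).tolist())
q('near R',118,87,.06);q('near L',692,70,.06);q('far R',155,424,.06);q('far L',617,412,.06);q('lipR outer near',105,88,.068);q('lipL outer near',707,72,.068); q('lipR outer far',150,430,.068)
E
```

```text
near R [457.0, -128.0, 60.0]
near L [449.0, 161.0, 60.0]
far R [651.0, -127.0, 60.0]
far L [646.0, 138.0, 60.0]
lipR outer near [456.0, -133.0, 68.0]
lipL outer near [449.0, 166.0, 68.0]
lipR outer far [650.0, -128.0, 68.0]
```

Request:
arm_command:
  slide:
    - [0, 0, 0]
    - [0, 0, 0]
    - [0, 0, 0]
    - [0, 0, 0]
  dr:
    - [0, -0.07, 0]
    - [0, -0.15, 0]
    - [0, -0.22, 0]
    - [0, -0.22, 0]
  gripper: 0

```text
clock: 2.53
eef_pos: [0.4456, -0.0026, 0.3261]
tcp_rot: [[-0.941, 0.008, 0.337], [0.008, 1.0, -0.001], [-0.337, 0.001, -0.941]]
wrist_force: [-1.8, 0.3, -1.1]
width: 0.5
```

```bash
python3 - <<'E'
from h import *
s=robot.get_state()
for k in ['clock','q','eef_pos','tcp_rot','width']: print(k,np.round(s[k],4).tolist())
E
```

```text
clock 2.5333
q [-0.241, -0.2424, -0.3657, 1.1124, 0.0793, -0.2197]
eef_pos [0.4456, -0.0026, 0.3261]
tcp_rot [[-0.9414, 0.0076, 0.3373], [0.0076, 1.0, -0.0013], [-0.3373, 0.0014, -0.9414]]
width 0.5005
```

```bash
cat >> h.py <<'E'
from scipy.spatial.transform import Rotation as Ro
def rot(a,yaw=.026):  # a: deg below horizontal, camera toward robot
    t=np.radians(90-a)
    B=np.diag([-1.,1,-1]); return Ro.from_euler('z',yaw).as_matrix()@Ro.from_euler('y',-t).as_matrix()@B
def plan(wps,yaw=.026,base=None):
    s=robot.get_state(); p0=np.array(s['eef_pos']);R0=np.array(s['tcp_rot'])
    if base is not None: p0,R0=base
    U,_,V=np.linalg.svd(R0);R0=U@V
    for x,y,z,a in wps:
        R=rot(a,yaw) if np.isscalar(a) else a
        sl=R0.T@(np.array([x,y,z])-p0)/.3; dr=Ro.from_matrix(R0.T@R).as_rotvec()/(np.pi/2)
        print(np.round(sl,3).tolist(),np.round(dr,3).tolist())
E
python3 - <<'E'
from h import *
plan([(.462,.012,.20,68),(.462,.012,.066,68)])
E
```

```text
[0.091, 0.049, 0.414] [-0.007, -0.025, -0.02]
[0.241, 0.048, 0.834] [-0.007, -0.025, -0.02]
```

Request:
arm_command:
  slide:
    - [0.03, 0.02, 0.12]
    - [0.06, 0.04, 0.25]
    - [0.09, 0.05, 0.41]
    - [0.13, 0.05, 0.52]
    - [0.17, 0.048, 0.63]
    - [0.21, 0.048, 0.74]
    - [0.235, 0.048, 0.8]
    - [0.235, 0.048, 0.8]
  dr:
    - [0, -0.01, -0.01]
    - [-0.007, -0.025, -0.02]
    - [-0.007, -0.025, -0.02]
    - [-0.007, -0.025, -0.02]
    - [-0.007, -0.025, -0.02]
    - [-0.007, -0.025, -0.02]
    - [-0.007, -0.025, -0.02]
    - [-0.007, -0.025, -0.02]

```text
clock: 3.2
eef_pos: [0.4629, 0.0109, 0.0748]
tcp_rot: [[-0.931, -0.026, 0.365], [-0.023, 1.0, 0.011], [-0.365, 0.001, -0.931]]
wrist_force: [-1.0, -0.5, -1.0]
width: 0.501
```

```bash
python3 - <<'E'
from h import *
s=robot.get_state()
print(np.round(s['q'],3).tolist(),s['eef_pos'],np.degrees(np.arcsin(-s['tcp_rot'][2][2])))
X=np.linspace(.462,.642,13);A=np.interp(X,[.462,.50,.635],[68,64,46])
plan([(.462,.012,.066,68)]+[(x,.012+.026*(x-.51),.066,a) for x,a in zip(X,A)][1:])
wsave('w2')
E
```

```text
[-0.207, -0.043, -0.876, 0.374, 0.085, -0.216] [0.46294019 0.01086368 0.07479739] 68.59560765864587
[0.014, 0.004, 0.026] [0.001, -0.007, -0.001]
[-0.033, -0.0, 0.044] [0.001, -0.024, -0.001]
[-0.08, -0.0, 0.063] [0.001, -0.042, -0.001]
[-0.126, -0.0, 0.081] [0.001, -0.061, -0.001]
[-0.173, -0.0, 0.099] [0.001, -0.084, -0.001]
[-0.219, -0.0, 0.117] [0.001, -0.106, -0.001]
[-0.266, -0.0, 0.136] [0.001, -0.128, -0.001]
[-0.312, -0.0, 0.154] [0.001, -0.15, -0.001]
[-0.359, -0.0, 0.172] [0.001, -0.173, -0.001]
[-0.405, -0.0, 0.19] [0.001, -0.195, -0.001]
[-0.452, -0.0, 0.209] [0.001, -0.217, -0.001]
[-0.499, -0.0, 0.227] [0.001, -0.239, -0.001]
[-0.545, -0.0, 0.245] [0.001, -0.251, -0.001]
q [-0.207, -0.043, -0.876, 0.374, 0.085, -0.216] t 3.2 [0.4629, 0.0109, 0.0748]
```

View pics/w2.png

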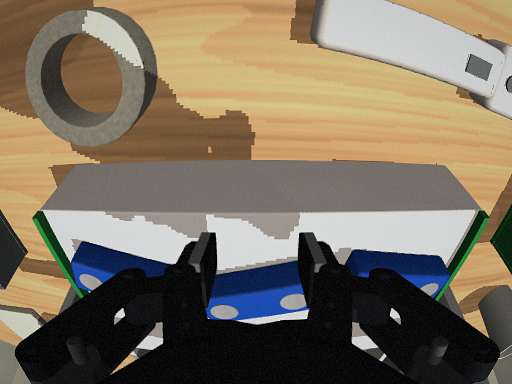

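The fingers are behind the middle bar (270,300), with both neighbours clear of them. Starting the sweep.

Request:
arm_command:
  slide:
    - [0.014, 0.003, 0.026]
    - [-0.033, 0, 0.044]
    - [-0.08, 0, 0.063]
    - [-0.126, 0, 0.081]
    - [-0.173, 0, 0.099]
    - [-0.219, 0, 0.117]
    - [-0.266, 0, 0.136]
    - [-0.266, 0, 0.136]
  dr:
    - [0, -0.007, 0]
    - [0, -0.024, 0]
    - [0, -0.042, 0]
    - [0, -0.061, 0]
    - [0, -0.084, 0]
    - [0, -0.106, 0]
    - [0, -0.128, 0]
    - [0, -0.128, 0]
  gripper: -0.2

```text
clock: 3.92
eef_pos: [0.5599, 0.012, 0.0748]
tcp_rot: [[-0.83, -0.027, 0.557], [-0.023, 1.0, 0.013], [-0.557, -0.002, -0.83]]
wrist_force: [0.9, 0.6, 0.1]
width: 0.405
```

```bash
python3 - <<'E'
from h import *
s=robot.get_state()
print(np.round(s['q'],3).tolist(),s['eef_pos'],np.degrees(np.arcsin(-s['tcp_rot'][2][2])))
X=np.linspace(.552,.642,7);A=np.interp(X,[.462,.50,.635],[68,64,46])
plan([(x,.012+.026*(x-.51),.066,a) for x,a in zip(X,A)])
save('side','s2');wsave('w3')
a=cv2.imread('pics/s2.png')[120:350,150:350]; a=cv2.resize(a,None,fx=2,fy=2); b=cv2.imread('pics/w3.png'); cv2.imwrite('pics/c3.png',np.hstack([a[:384],b])[:,:800] if 0 else np.hstack([a[:384,:280],b]))
E
```

```text
[-0.185, 0.064, -0.916, 0.009, 0.116, -0.177] [0.55992478 0.01202613 0.07476224] 56.119449093518476
[0.038, 0.004, 0.01] [-0.001, 0.011, 0.001]
[-0.003, 0.004, 0.037] [-0.001, -0.012, 0.001]
[-0.045, 0.004, 0.065] [-0.001, -0.034, 0.001]
[-0.086, 0.004, 0.093] [-0.001, -0.056, 0.001]
[-0.128, 0.004, 0.121] [-0.001, -0.078, 0.001]
[-0.169, 0.004, 0.149] [-0.001, -0.101, 0.001]
[-0.211, 0.004, 0.177] [-0.001, -0.112, 0.001]
q [-0.185, 0.063, -0.917, 0.013, 0.115, -0.178] t 3.9667 [0.5582, 0.0122, 0.0739]
```

View pics/c3.png

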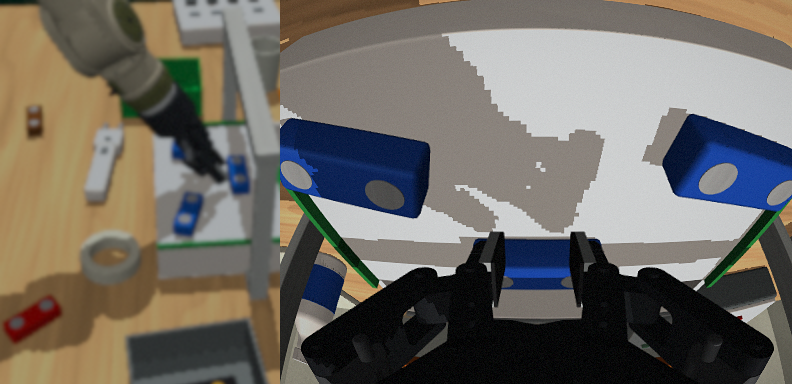

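The middle bar is squared against both fingers, under the bar's edge, and the other two haven't moved. I'll let the arm settle and re-read.

Request:
arm_command:
  slide:
    - [0, 0, 0]
    - [0, 0, 0]
  dr:
    - [0, 0, 0]
    - [0, 0, 0]

```text
clock: 4.18
eef_pos: [0.556, 0.0125, 0.0728]
tcp_rot: [[-0.833, -0.027, 0.553], [-0.023, 1.0, 0.014], [-0.553, -0.001, -0.833]]
wrist_force: [-1.1, 0.5, -0.3]
width: 0.396
```

```bash
python3 - <<'E'
from h import *
s=robot.get_state()
print(np.round(s['q'],3).tolist(),s['eef_pos'],np.degrees(np.arcsin(-s['tcp_rot'][2][2])))
X=np.linspace(.56,.642,7);A=np.interp(X,[.462,.50,.635],[68,64,46])
plan([(x,.012+.026*(x-.51),.066,a) for x,a in zip(X,A)])
E
```

```text
[-0.185, 0.062, -0.921, 0.012, 0.116, -0.178] [0.5560163  0.01254127 0.07276542] 56.42991087874275
[0.001, 0.002, 0.026] [-0.0, -0.005, 0.001]
[-0.037, 0.002, 0.051] [-0.0, -0.025, 0.001]
[-0.075, 0.002, 0.077] [-0.0, -0.045, 0.001]
[-0.113, 0.002, 0.102] [-0.0, -0.066, 0.001]
[-0.151, 0.002, 0.127] [-0.0, -0.086, 0.001]
[-0.188, 0.002, 0.152] [-0.0, -0.106, 0.001]
[-0.226, 0.002, 0.177] [-0.0, -0.116, 0.001]
```

Request:
arm_command:
  slide:
    - [-0.005, 0.002, 0.018]
    - [-0.042, 0.002, 0.043]
    - [-0.08, 0.002, 0.069]
    - [-0.118, 0.002, 0.094]
    - [-0.156, 0.002, 0.119]
    - [-0.193, 0.002, 0.144]
    - [-0.231, 0.002, 0.169]
    - [-0.231, 0.002, 0.169]
  dr:
    - [0, -0.005, 0]
    - [0, -0.025, 0]
    - [0, -0.045, 0]
    - [0, -0.066, 0]
    - [0, -0.086, 0]
    - [0, -0.106, 0]
    - [0, -0.116, 0]
    - [0, -0.116, 0]

```text
clock: 4.85
eef_pos: [0.6431, 0.0153, 0.0686]
tcp_rot: [[-0.718, -0.027, 0.696], [-0.02, 1.0, 0.018], [-0.696, -0.001, -0.718]]
wrist_force: [0.1, 0.0, 1.2]
width: 0.403
```

```bash
cat >> h.py <<'E'
def st():
    s=robot.get_state()
    print('t',s['clock'],np.round(s['q'],3).tolist(),np.round(s['eef_pos'],4).tolist(),'a',np.degrees(np.arcsin(-s['tcp_rot'][2][2])),'F',np.round(s['wrist_force'],1))
def combo(f):
    d=save('side',f+'s'); w=wsave(f+'w')
    a=cv2.resize(cv2.imread(f'pics/{f}s.png')[120:312,200:340],None,fx=2,fy=2,interpolation=cv2.INTER_CUBIC)
    cv2.imwrite(f'pics/{f}c.png',np.hstack([a,cv2.imread(f'pics/{f}w.png')]))
E
python3 - <<'E'
from h import *
st();combo('p4')
E
```

```text
t 4.85 [-0.162, 0.224, -0.935, -0.348, 0.13, -0.137] [0.6431, 0.0153, 0.0686] a 45.896234787417846 F [0.1 0.  1.2]
q [-0.162, 0.222, -0.936, -0.346, 0.13, -0.138] t 4.9 [0.642, 0.0154, 0.0682]
```

View pics/p4c.png

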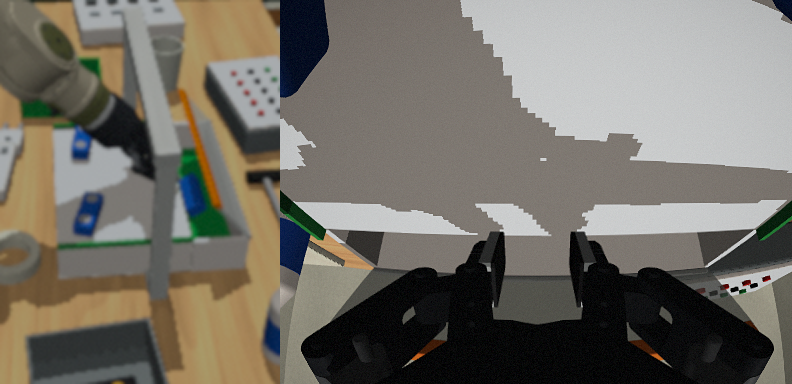

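The middle bar now lies in the trough (side view, 190,195) and the other two are still on the deck. Backing out to get behind the right bar.

```bash
python3 - <<'E'
from h import *
plan([(.61,.014,.072,50),(.575,.013,.08,55),(.54,.012,.09,60),(.505,.011,.105,65),(.475,-.005,.12,68),(.46,-.035,.125,68),(.46,-.072,.12,68),(.46,-.074,.12,68)])
E
```

```text
[0.066, -0.002, -0.082] [-0.0, 0.044, 0.001]
[0.131, -0.003, -0.182] [-0.0, 0.099, 0.001]
[0.192, -0.003, -0.287] [-0.0, 0.155, 0.001]
[0.241, -0.003, -0.404] [-0.0, 0.21, 0.001]
[0.28, -0.054, -0.511] [-0.0, 0.244, 0.001]
[0.306, -0.152, -0.559] [-0.0, 0.244, 0.001]
[0.32, -0.276, -0.549] [-0.0, 0.244, 0.001]
[0.32, -0.282, -0.549] [-0.0, 0.244, 0.001]
```

Request:
arm_command:
  slide:
    - [0.066, -0.002, -0.082]
    - [0.131, -0.003, -0.182]
    - [0.192, -0.003, -0.287]
    - [0.241, -0.003, -0.404]
    - [0.28, -0.054, -0.511]
    - [0.306, -0.152, -0.559]
    - [0.32, -0.276, -0.549]
    - [0.32, -0.282, -0.549]
  dr:
    - [0, 0.044, 0]
    - [0, 0.099, 0]
    - [0, 0.155, 0]
    - [0, 0.21, 0]
    - [0, 0.244, 0]
    - [0, 0.244, 0]
    - [0, 0.244, 0]
    - [0, 0.244, 0]

```text
clock: 5.62
eef_pos: [0.4604, -0.0791, 0.1218]
tcp_rot: [[-0.926, -0.02, 0.378], [-0.02, 1.0, 0.003], [-0.378, -0.005, -0.926]]
wrist_force: [1.0, -0.5, 0.7]
width: 0.399
```

Request:
arm_command:
  slide:
    - [0, 0, 0]
    - [0, 0, 0]
    - [0, 0, 0]
  dr:
    - [0, 0, 0]
    - [0, 0, 0]
    - [0, 0, 0]

```text
clock: 5.87
eef_pos: [0.4597, -0.0728, 0.1196]
tcp_rot: [[-0.927, -0.028, 0.374], [-0.026, 1.0, 0.01], [-0.374, -0.0, -0.927]]
wrist_force: [-0.7, -0.0, -0.2]
width: 0.399
```

```bash
python3 - <<'E'
from h import *
st();plan([(.46,-.074,.11,68),(.46,-.074,.09,68),(.46,-.074,.068,68)]); combo('p5')
E
```

```text
t 5.8667 [-0.442, -0.1, -0.793, 0.532, 0.17, -0.44] [0.4597, -0.0728, 0.1196] a 68.01001535583713 F [-0.7 -0.  -0.2]
[0.011, -0.004, 0.03] [0.0, -0.0, 0.001]
[0.036, -0.004, 0.092] [0.0, -0.0, 0.001]
[0.064, -0.004, 0.16] [0.0, -0.0, 0.001]
q [-0.441, -0.1, -0.793, 0.532, 0.17, -0.44] t 5.9167 [0.4598, -0.0725, 0.1196]
```

View pics/p5c.png

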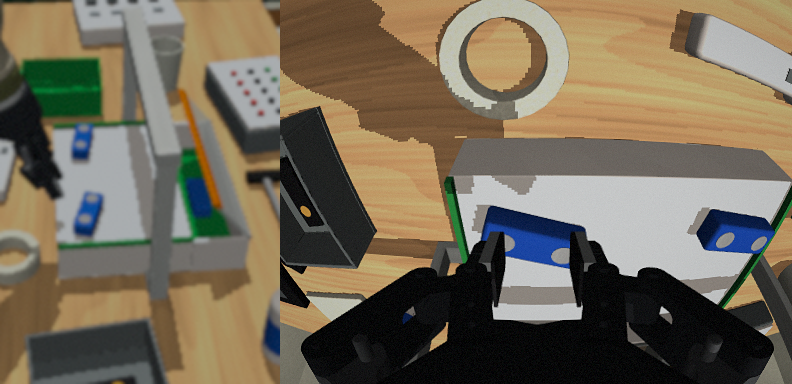

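The fingers are lined up with the right bar. Descending.

Request:
arm_command:
  slide:
    - [0.016, -0.006, 0.04]
    - [0.032, -0.006, 0.08]
    - [0.05, -0.006, 0.12]
    - [0.064, -0.006, 0.16]
    - [0.064, -0.006, 0.16]
    - [0.064, -0.006, 0.16]
  dr:
    - [0, 0, 0]
    - [0, 0, 0]
    - [0, 0, 0]
    - [0, 0, 0]
    - [0, 0, 0]
    - [0, 0, 0]

```text
clock: 6.47
eef_pos: [0.4599, -0.0743, 0.0674]
tcp_rot: [[-0.927, -0.029, 0.373], [-0.027, 1.0, 0.011], [-0.373, 0.0, -0.928]]
wrist_force: [0.4, -0.0, 1.2]
width: 0.402
```

```bash
python3 - <<'E'
from h import *
st()
X=np.linspace(.46,.644,16);A=np.interp(X,[.462,.50,.635],[68,64,46])
plan([(x,-.0745+.026*(x-.50),.068,a) for x,a in zip(X,A)][1:])
E
```

```text
t 6.4667 [-0.446, -0.019, -0.877, 0.369, 0.172, -0.445] [0.4599, -0.0743, 0.0674] a 68.08121215035904 F [ 0.4 -0.   1.2]
[-0.039, -0.004, 0.013] [0.001, -0.013, 0.002]
[-0.077, -0.004, 0.029] [0.001, -0.027, 0.002]
[-0.115, -0.004, 0.044] [0.001, -0.042, 0.002]
[-0.153, -0.005, 0.059] [0.001, -0.059, 0.002]
[-0.191, -0.005, 0.075] [0.001, -0.077, 0.002]
[-0.229, -0.005, 0.09] [0.001, -0.095, 0.002]
[-0.266, -0.005, 0.105] [0.001, -0.113, 0.002]
[-0.304, -0.005, 0.12] [0.001, -0.131, 0.002]
[-0.342, -0.005, 0.136] [0.001, -0.15, 0.002]
[-0.38, -0.005, 0.151] [0.001, -0.168, 0.002]
[-0.418, -0.005, 0.166] [0.001, -0.186, 0.002]
[-0.456, -0.005, 0.181] [0.001, -0.204, 0.002]
[-0.494, -0.006, 0.197] [0.001, -0.222, 0.002]
[-0.532, -0.006, 0.212] [0.001, -0.241, 0.001]
[-0.57, -0.006, 0.227] [0.001, -0.245, 0.001]
```

Request:
arm_command:
  slide:
    - [-0.039, 0, 0.013]
    - [-0.077, 0, 0.029]
    - [-0.115, 0, 0.044]
    - [-0.153, 0, 0.059]
    - [-0.191, 0, 0.075]
    - [-0.229, 0, 0.09]
    - [-0.266, 0, 0.105]
    - [-0.304, 0, 0.12]
  dr:
    - [0, -0.013, 0]
    - [0, -0.027, 0]
    - [0, -0.042, 0]
    - [0, -0.059, 0]
    - [0, -0.077, 0]
    - [0, -0.095, 0]
    - [0, -0.113, 0]
    - [0, -0.131, 0]

```text
clock: 7.13
eef_pos: [0.5599, -0.0727, 0.0702]
tcp_rot: [[-0.829, -0.028, 0.559], [-0.024, 1.0, 0.014], [-0.559, -0.001, -0.829]]
wrist_force: [0.6, -1.0, -0.3]
width: 0.4
```

Request:
arm_command:
  slide:
    - [0, 0, 0]
    - [0, 0, 0]
    - [0, 0, 0]
  dr:
    - [0, 0, 0]
    - [0, 0, 0]
    - [0, 0, 0]

```text
clock: 7.38
eef_pos: [0.5585, -0.0728, 0.0695]
tcp_rot: [[-0.831, -0.028, 0.556], [-0.023, 1.0, 0.014], [-0.556, -0.001, -0.831]]
wrist_force: [-1.1, 0.5, 0.3]
width: 0.405
```

```bash
python3 - <<'E'
from h import *
st()
X=np.linspace(.558,.646,8);A=np.interp(X,[.462,.50,.635],[68,64,46])
plan([(x,-.0745+.026*(x-.50),.067,a) for x,a in zip(X,A)][1:])
combo('p6')
E
```

```text
t 7.3833 [-0.396, 0.088, -0.898, 0.036, 0.23, -0.359] [0.5585, -0.0728, 0.0695] a 56.19635801159697 F [-1.1  0.5  0.3]
[-0.029, -0.001, 0.029] [-0.0, -0.018, 0.001]
[-0.064, -0.001, 0.053] [0.0, -0.036, 0.001]
[-0.098, -0.001, 0.076] [0.0, -0.055, 0.001]
[-0.133, -0.001, 0.099] [0.0, -0.074, 0.001]
[-0.168, -0.001, 0.123] [0.0, -0.092, 0.001]
[-0.203, -0.001, 0.146] [0.0, -0.111, 0.001]
[-0.238, -0.001, 0.169] [0.0, -0.113, 0.001]
q [-0.397, 0.088, -0.899, 0.036, 0.23, -0.359] t 7.4333 [0.5585, -0.0729, 0.0695]
```

View pics/p6c.png

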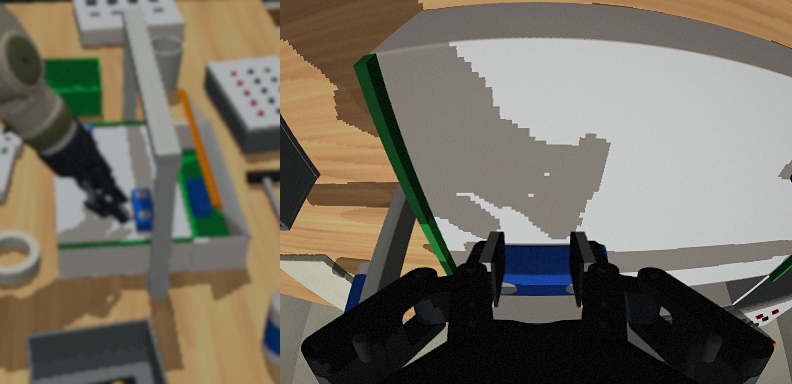

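The right bar is squared and sliding under the light bar. Continuing.

Request:
arm_command:
  slide:
    - [-0.029, 0, 0.029]
    - [-0.064, 0, 0.053]
    - [-0.098, 0, 0.076]
    - [-0.133, 0, 0.099]
    - [-0.168, 0, 0.123]
    - [-0.203, 0, 0.146]
    - [-0.238, 0, 0.169]
    - [-0.238, 0, 0.169]
  dr:
    - [0, -0.018, 0]
    - [0, -0.036, 0]
    - [0, -0.055, 0]
    - [0, -0.074, 0]
    - [0, -0.092, 0]
    - [0, -0.111, 0]
    - [0, -0.113, 0]
    - [0, -0.113, 0]

```text
clock: 8.15
eef_pos: [0.6482, -0.0712, 0.0675]
tcp_rot: [[-0.718, -0.027, 0.695], [-0.021, 1.0, 0.018], [-0.696, -0.002, -0.718]]
wrist_force: [0.0, 0.2, 0.4]
width: 0.401
```

```bash
python3 - <<'E'
from h import *
st();combo('p7')
plan([(.61,-.073,.072,50),(.575,-.074,.08,55),(.54,-.075,.09,60),(.505,-.06,.12,68),(.475,-.04,.15,75),(.455,-.02,.185,83),(.445,0.,.22,90),(.445,0.,.25,90)])
E
```

```text
t 8.15 [-0.353, 0.241, -0.9, -0.303, 0.26, -0.28] [0.6482, -0.0712, 0.0675] a 45.91600532519244 F [0.  0.2 0.4]
q [-0.353, 0.24, -0.901, -0.302, 0.26, -0.281] t 8.2 [0.6473, -0.071, 0.0673]
[0.077, -0.004, -0.097] [-0.0, 0.044, 0.001]
[0.142, -0.004, -0.197] [-0.0, 0.1, 0.001]
[0.203, -0.004, -0.302] [-0.0, 0.155, 0.001]
[0.216, 0.049, -0.454] [-0.0, 0.244, 0.001]
[0.217, 0.118, -0.594] [-0.0, 0.322, 0.001]
[0.183, 0.186, -0.723] [-0.0, 0.411, 0.001]
[0.124, 0.254, -0.829] [-0.0, 0.489, 0.001]
[0.055, 0.254, -0.901] [-0.0, 0.489, 0.001]
```

View pics/p7c.png

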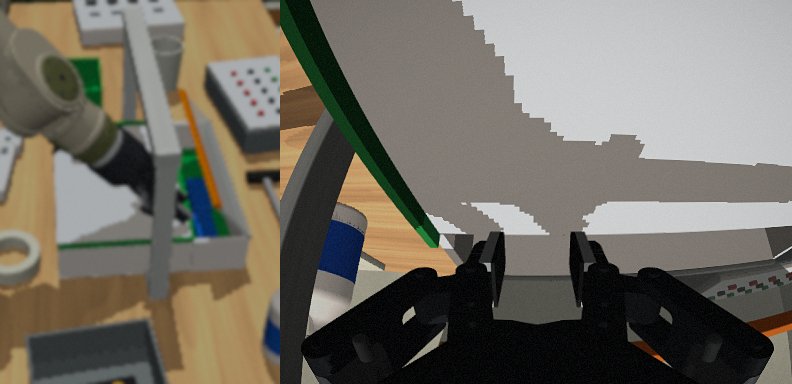

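Both swept bars are in the trough (190–205, 170–220) and the left one is still on the deck. Retreating, then over to the lid.

Request:
arm_command:
  slide:
    - [0.077, -0.004, -0.097]
    - [0.142, -0.004, -0.197]
    - [0.203, -0.004, -0.302]
    - [0.216, 0.049, -0.454]
    - [0.217, 0.118, -0.594]
    - [0.183, 0.186, -0.723]
    - [0.124, 0.254, -0.829]
    - [0.055, 0.254, -0.901]
  dr:
    - [0, 0.044, 0]
    - [0, 0.1, 0]
    - [0, 0.155, 0]
    - [0, 0.23, 0]
    - [0, 0.31, 0]
    - [0, 0.39, 0]
    - [0, 0.47, 0]
    - [0, 0.489, 0]

```text
clock: 8.92
eef_pos: [0.4565, -0.014, 0.2063]
tcp_rot: [[-0.999, -0.026, 0.045], [-0.026, 1.0, 0.001], [-0.045, 0.0, -0.999]]
wrist_force: [0.9, 0.0, -1.0]
width: 0.398
```

Request:
arm_command:
  slide:
    - [0, 0, -0.1]
    - [0, 0, -0.2]
    - [0, 0, -0.3]
    - [0, 0, -0.33]
    - [0, 0, -0.33]
    - [0, 0, -0.33]
  dr:
    - [0, 0, 0.08]
    - [0, 0, 0.16]
    - [0, 0, 0.24]
    - [0, 0, 0.32]
    - [0, 0, 0.4]
    - [0, 0, 0.48]
  gripper: -1

```text
clock: 9.42
eef_pos: [0.4544, -0.0153, 0.3044]
tcp_rot: [[-0.744, 0.666, 0.052], [0.667, 0.745, 0.001], [-0.038, 0.036, -0.999]]
wrist_force: [-0.7, 1.0, 0.0]
width: -0.003
```

```bash
python3 - <<'E'
from h import *
st(); print(np.round(robot.get_state()['tcp_rot'],2))
save('scene','sc8');save('side','si8')
a=cv2.imread('pics/sc8.png')[160:290,170:340];b=cv2.imread('pics/si8.png')[160:290,200:340]
cv2.imwrite('pics/p8.png',np.hstack([cv2.resize(a,None,fx=2.5,fy=2.5,interpolation=cv2.INTER_CUBIC),cv2.resize(b,None,fx=2.5,fy=2.5,interpolation=cv2.INTER_CUBIC)]))
E
```

```text
t 9.4167 [-0.219, 0.022, -0.13, 1.368, 0.013, 0.511] [0.4544, -0.0153, 0.3044] a 87.02722058133652 F [-0.7  1.   0. ]
[[-0.74  0.67  0.05]
 [ 0.67  0.75  0.  ]
 [-0.04  0.04 -1.  ]]
```

View pics/p8.png

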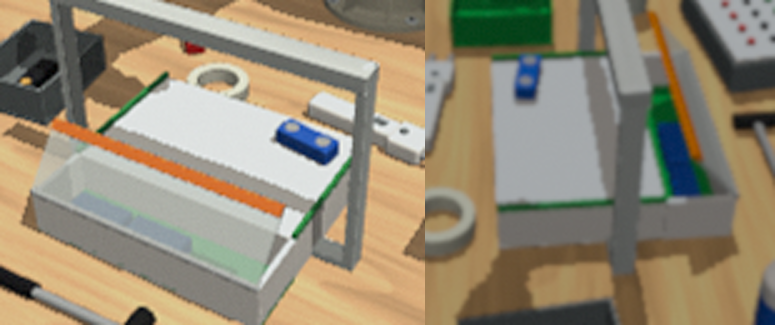

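Both bars lie flat in the trough, seen through the clear lid, and the third is on the deck. The lid is half open. Now to get over the lid.

```bash
cat >> h.py <<'E'
RV=Ro.from_euler('z',.026).as_matrix()@np.array([[0,1.,0],[1,0,0],[0,0,-1]])
E
python3 - <<'E'
from h import *
plan([(.46,0.,.35,RV),(.70,.02,.35,RV),(.705,.02,.30,RV),(.705,.02,.16,RV)])
E
```

```text
[0.013, 0.057, -0.154] [0.03, 0.013, 0.522]
[-0.541, 0.636, -0.114] [0.03, 0.013, 0.522]
[-0.548, 0.641, 0.053] [0.03, 0.013, 0.522]
[-0.531, 0.625, 0.519] [0.03, 0.013, 0.522]
```

Request:
arm_command:
  slide:
    - [0.013, 0.057, -0.12]
    - [-0.08, 0.13, -0.15]
    - [-0.17, 0.23, -0.145]
    - [-0.26, 0.33, -0.135]
    - [-0.35, 0.43, -0.13]
    - [-0.45, 0.53, -0.12]
    - [-0.541, 0.636, -0.114]
    - [-0.541, 0.636, -0.114]
  dr:
    - [0.005, 0, 0.08]
    - [0.01, 0, 0.16]
    - [0.015, 0.01, 0.24]
    - [0.02, 0.01, 0.32]
    - [0.03, 0.013, 0.4]
    - [0.03, 0.013, 0.48]
    - [0.03, 0.013, 0.522]
    - [0.03, 0.013, 0.522]

```text
clock: 10.18
eef_pos: [0.7062, 0.0203, 0.3415]
tcp_rot: [[-0.028, 1.0, -0.006], [1.0, 0.028, 0.001], [0.002, -0.006, -1.0]]
wrist_force: [-2.3, 0.0, -2.2]
width: -0.001
```

Request:
arm_command:
  slide:
    - [0, 0, 0]
    - [0, 0, 0]
    - [0, 0, 0]
  dr:
    - [0, 0, 0]
    - [0, 0, 0]
    - [0, 0, 0]

```text
clock: 10.43
eef_pos: [0.6994, 0.0201, 0.3503]
tcp_rot: [[-0.029, 1.0, -0.0], [1.0, 0.029, 0.0], [0.0, 0.0, -1.0]]
wrist_force: [-0.8, -0.7, 0.7]
width: -0.003
```

```bash
python3 - <<'E'
from h import *
st();wsave('w9')
plan([(.705,.02,.28,RV),(.71,.02,.16,RV)])
E
```

```text
t 10.4333 [-0.086, 0.631, 0.84, 1.779, 0.0, 1.456] [0.6994, 0.0201, 0.3503] a 89.9796796850785 F [-0.8 -0.7  0.7]
q [-0.086, 0.631, 0.84, 1.779, 0.0, 1.456] t 10.4333 [0.6994, 0.0201, 0.3503]
[-0.001, 0.019, 0.237] [0.001, -0.0, 0.001]
[-0.001, 0.035, 0.637] [0.001, -0.0, 0.001]
```

View pics/w9.png

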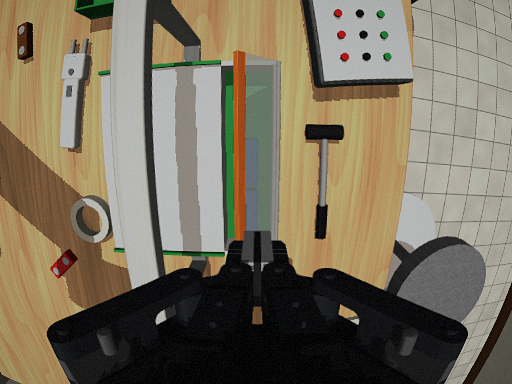

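Top view: the orange edge runs along column 239 and the hinge is near column 280. The reflex hammer lies clear, beyond the tray.

```bash
python3 - <<'E'
from h import *
d=dict(np.load('pics/w9.npz'));q=lambda n,u,v,z:print(n,np.round(wplane(d,u,v,z)*1e3).tolist())
q('far rim',281,62,.06);q('far rim',279,230,.06);q('orange',239,55,.125);q('orange',239,230,.125);q('deckfar',222,120,.06);q('bar far bottom',153,60,.262);q('bar far',157,230,.262);q('hammer',322,132,.025)
E
```

```text
far rim [729.0, 170.0, 60.0]
far rim [737.0, -85.0, 60.0]
orange [673.0, 165.0, 125.0]
orange [677.0, -61.0, 125.0]
deckfar [647.0, 82.0, 60.0]
bar far bottom [613.0, 134.0, 262.0]
bar far [613.0, -9.0, 262.0]
hammer [801.0, 68.0, 25.0]
```

Request:
arm_command:
  slide:
    - [0, 0.01, 0.1]
    - [0, 0.02, 0.2]
    - [0, 0.03, 0.3]
    - [0, 0.035, 0.4]
    - [0, 0.035, 0.5]
    - [0, 0.035, 0.6]
    - [0, 0.035, 0.64]
    - [0, 0.035, 0.64]
  dr:
    - [0, 0, 0]
    - [0, 0, 0]
    - [0, 0, 0]
    - [0, 0, 0]
    - [0, 0, 0]
    - [0, 0, 0]
    - [0, 0, 0]
    - [0, 0, 0]

```text
clock: 11.15
eef_pos: [0.7074, 0.0206, 0.1554]
tcp_rot: [[-0.028, 1.0, -0.005], [1.0, 0.028, 0.001], [0.001, -0.005, -1.0]]
wrist_force: [-0.1, -0.4, 0.2]
width: 0.002
```

Request:
arm_command:
  slide:
    - [0, 0, 0]
    - [0, 0, 0]
  dr:
    - [0, 0, 0]
    - [0, 0, 0]

```text
clock: 11.32
eef_pos: [0.7115, 0.0204, 0.1606]
tcp_rot: [[-0.027, 1.0, 0.004], [1.0, 0.027, 0.0], [0.0, 0.004, -1.0]]
wrist_force: [1.1, 0.8, 0.6]
width: -0.002
```

```bash
python3 - <<'E'
from h import *
st();combo('p10')
plan([(.705,.02,.125,RV),(.70,.02,.11,RV),(.695,.02,.10,RV),(.69,.02,.09,RV),(.685,.02,.08,RV),(.68,.02,.073,RV)])
E
```

```text
t 11.3167 [-0.084, 0.608, 0.334, 1.292, 0.0, 1.459] [0.7115, 0.0204, 0.1606] a 89.76325605978981 F [1.1 0.8 0.6]
q [-0.084, 0.608, 0.335, 1.292, 0.0, 1.459] t 11.3667 [0.712, 0.0203, 0.1607]
[-0.001, -0.024, 0.118] [0.003, 0.0, 0.001]
[-0.0, -0.041, 0.168] [0.003, 0.0, 0.001]
[0.0, -0.058, 0.201] [0.003, 0.0, 0.001]
[0.001, -0.075, 0.234] [0.003, 0.0, 0.001]
[0.001, -0.092, 0.268] [0.003, 0.0, 0.001]
[0.002, -0.108, 0.291] [0.003, 0.0, 0.001]
```

View pics/p10c.png

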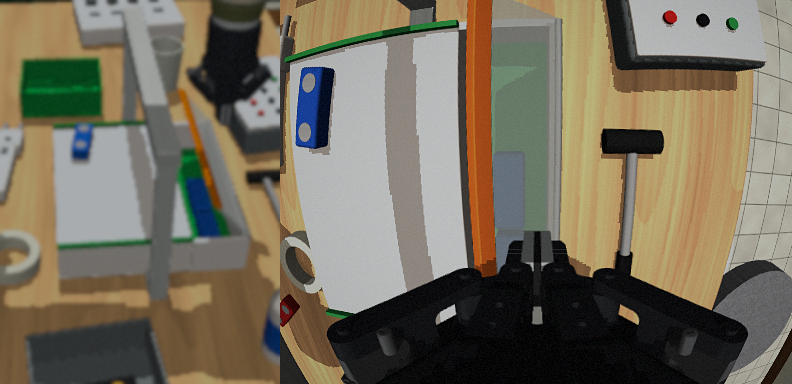

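Request:
arm_command:
  slide:
    - [0, -0.012, 0.06]
    - [0, -0.024, 0.118]
    - [0, -0.041, 0.155]
    - [0, -0.058, 0.19]
    - [0, -0.075, 0.225]
    - [0, -0.092, 0.255]
    - [0, -0.105, 0.28]
    - [0, -0.105, 0.28]
  dr:
    - [0, 0, 0]
    - [0, 0, 0]
    - [0, 0, 0]
    - [0, 0, 0]
    - [0, 0, 0]
    - [0, 0, 0]
    - [0, 0, 0]
    - [0, 0, 0]

```text
clock: 12.08
eef_pos: [0.6788, 0.0197, 0.0728]
tcp_rot: [[-0.027, 1.0, -0.001], [1.0, 0.027, 0.001], [0.001, -0.001, -1.0]]
wrist_force: [0.6, 0.0, 0.6]
width: 0.002
```

```bash
python3 - <<'E'
from h import *
st();combo('p11')
plan([(.68,.02,.072,RV),(.68,.02,.068,RV),(.68,.02,.066,RV),(.68,.02,.0645,RV)])
E
```

```text
t 12.0833 [-0.089, 0.593, 0.087, 1.066, 0.0, 1.455] [0.6788, 0.0197, 0.0728] a 89.93499836279669 F [0.6 0.  0.6]
q [-0.089, 0.593, 0.089, 1.067, 0.0, 1.455] t 12.1333 [0.6794, 0.0197, 0.0734]
[0.001, 0.0, 0.006] [0.0, -0.0, 0.001]
[0.001, 0.0, 0.02] [0.0, -0.0, 0.001]
[0.001, 0.0, 0.026] [0.0, -0.0, 0.001]
[0.001, 0.0, 0.031] [0.0, -0.0, 0.001]
```

View pics/p11c.png

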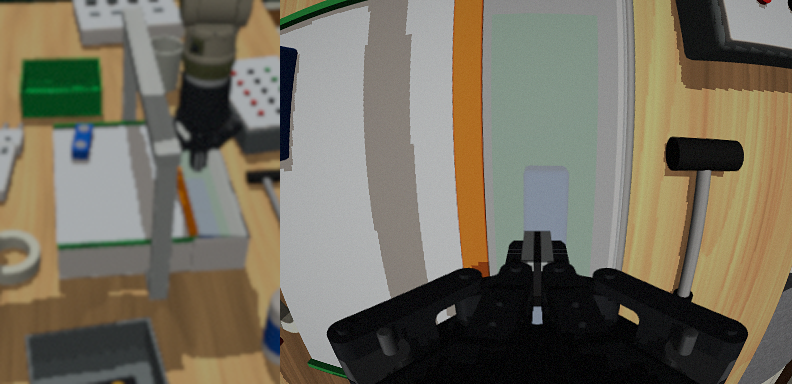

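The lid is nearly shut, with the orange edge almost on the deck. Pressing the last few mm in small steps.

Request:
arm_command:
  slide:
    - [0, 0, 0.01]
    - [0, 0, 0.02]
    - [0, 0, 0.026]
    - [0, 0, 0.03]
    - [0, 0, 0.03]
  dr:
    - [0, 0, 0]
    - [0, 0, 0]
    - [0, 0, 0]
    - [0, 0, 0]
    - [0, 0, 0]

```text
clock: 12.6
eef_pos: [0.6802, 0.0196, 0.0651]
tcp_rot: [[-0.027, 1.0, 0.001], [1.0, 0.027, 0.0], [0.0, 0.001, -1.0]]
wrist_force: [-1.8, -0.4, 4.4]
width: -0.001
```

Request:
arm_command:
  slide:
    - [0, 0, 0.002]
    - [0, 0, 0.004]
    - [0, 0, 0.004]
  dr:
    - [0, 0, 0]
    - [0, 0, 0]
    - [0, 0, 0]

```text
clock: 12.85
eef_pos: [0.6802, 0.0196, 0.065]
tcp_rot: [[-0.027, 1.0, 0.002], [1.0, 0.027, 0.0], [0.0, 0.002, -1.0]]
wrist_force: [-3.4, -0.4, 10.3]
width: -0.001
```

The tool stopped at z = 0.065, which is the lid's shut top height, and the force rose to 10 N, so the lid is on its stop. Lifting off.

Request:
arm_command:
  slide:
    - [0, 0, -0.1]
    - [0, 0, -0.22]
    - [0, 0, -0.35]
    - [0, 0, -0.48]
    - [0, 0, -0.61]
    - [0, 0, -0.74]
    - [0, 0, -0.87]
    - [0, 0, -0.95]
  dr:
    - [0, 0, 0]
    - [0, 0, 0]
    - [0, 0, 0]
    - [0, 0, 0]
    - [0, 0, 0]
    - [0, 0, 0]
    - [0, 0, 0]
    - [0, 0, 0]

```text
clock: 13.52
eef_pos: [0.6799, 0.0196, 0.3529]
tcp_rot: [[-0.027, 1.0, 0.005], [1.0, 0.027, 0.0], [-0.0, 0.005, -1.0]]
wrist_force: [-0.0, -0.8, 1.4]
width: -0.001
```

Request:
arm_command:
  slide:
    - [0, 0, 0]
    - [0, 0, 0]
  dr:
    - [0, 0, 0]
    - [0, 0, 0]
  gripper: 0.2

```text
clock: 13.68
eef_pos: [0.6807, 0.0195, 0.3499]
tcp_rot: [[-0.027, 1.0, 0.004], [1.0, 0.027, 0.0], [-0.0, 0.004, -1.0]]
wrist_force: [-0.6, 0.5, 0.0]
width: 0.274
```

```bash
python3 - <<'E'
from h import *
st();combo('p12')
d=save('scene','sc12')
a=cv2.imread('pics/sc12.png')[160:290,170:340]; cv2.imwrite('pics/sc12z.png',cv2.resize(a,None,fx=4,fy=4,interpolation=cv2.INTER_CUBIC))
E
```

```text
t 13.6833 [-0.089, 0.568, 0.729, 1.727, 0.0, 1.455] [0.6807, 0.0195, 0.3499] a 89.75568278827872 F [-0.6  0.5  0. ]
q [-0.089, 0.569, 0.725, 1.726, 0.0, 1.455] t 13.7333 [0.6801, 0.0196, 0.3478]
```

View pics/p12c.png

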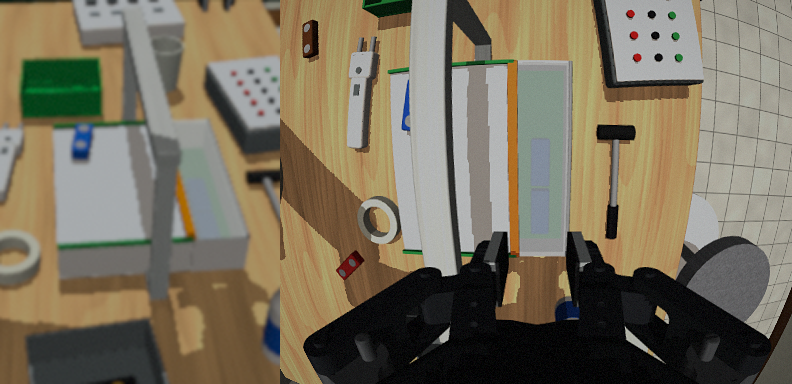

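View pics/sc12z.png

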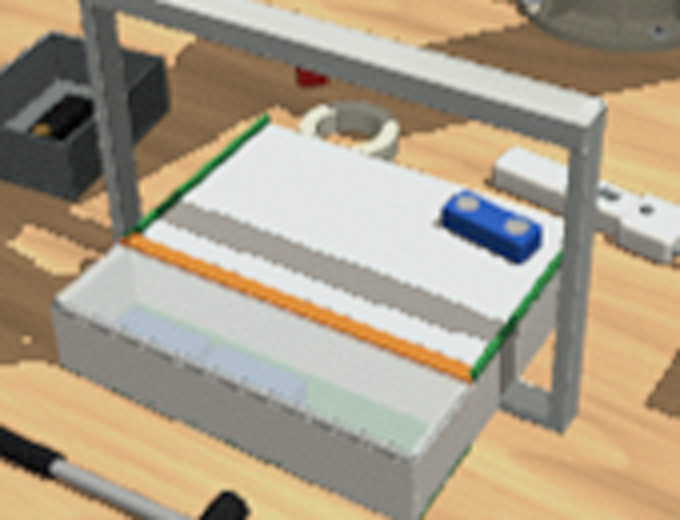

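The lid is shut flush, with both bars visible beneath it and the third untouched. Now to grasp the spare.

```bash
cat >> h.py <<'E'
def rv(y): return Ro.from_euler('z',y).as_matrix()@np.array([[0,1.,0],[1,0,0],[0,0,-1]])
E
python3 - <<'E'
from h import *
plan([(.498,.106,.35,rv(-.143)),(.498,.106,.30,rv(-.143))])
E
```

```text
[0.304, -0.596, -0.011] [-0.002, -0.0, 0.108]
[0.304, -0.596, 0.155] [-0.002, -0.0, 0.108]
```

Request:
arm_command:
  slide:
    - [0.05, -0.1, -0.01]
    - [0.1, -0.2, -0.01]
    - [0.15, -0.3, -0.01]
    - [0.2, -0.4, -0.01]
    - [0.25, -0.5, -0.01]
    - [0.304, -0.596, -0.01]
    - [0.304, -0.596, 0]
    - [0.304, -0.596, 0]
  dr:
    - [0, 0, 0.02]
    - [0, 0, 0.04]
    - [0, 0, 0.06]
    - [0, 0, 0.08]
    - [0, 0, 0.1]
    - [0, 0, 0.108]
    - [0, 0, 0.108]
    - [0, 0, 0.108]
  gripper: 1

```text
clock: 14.5
eef_pos: [0.4964, 0.1067, 0.347]
tcp_rot: [[0.14, 0.99, -0.002], [0.99, -0.14, 0.0], [0.0, -0.002, -1.0]]
wrist_force: [0.2, 0.1, 0.1]
width: 1.001
```

Request:
arm_command:
  slide:
    - [0, 0, 0]
    - [0, 0, 0]
    - [0, 0, 0]
  dr:
    - [0, 0, 0]
    - [0, 0, 0]
    - [0, 0, 0]

```text
clock: 14.75
eef_pos: [0.4993, 0.1054, 0.3472]
tcp_rot: [[0.143, 0.99, -0.001], [0.99, -0.143, 0.0], [0.0, -0.001, -1.0]]
wrist_force: [-0.0, 0.1, 0.5]
width: 1.002
```

```bash
python3 - <<'E'
from h import *
st();d=wsave('w13')
im=d['image'];m=cv2.inRange(cv2.cvtColor(im,cv2.COLOR_RGB2HSV),(105,120,60),(130,255,255))
cs,_=cv2.findContours(m,cv2.RETR_EXTERNAL,cv2.CHAIN_APPROX_NONE)
for c in cs:
    if cv2.contourArea(c)>150: r=cv2.minAreaRect(c); print(r,np.round(wplane(d,*r[0],.08)*1e3))
plan([(.498,.106,.12,rv(-.143)),(.498,.106,.061,rv(-.143))])
E
```

```text
t 14.75 [0.05, 0.182, 0.155, 1.546, 0.0, 1.765] [0.4993, 0.1054, 0.3472] a 89.92814967966616 F [-0.   0.1  0.5]
q [0.05, 0.182, 0.155, 1.546, 0.0, 1.765] t 14.75 [0.4993, 0.1054, 0.3472]
((257.0, 164.0), (52.0, 20.0), 90.0) [499. 107.  80.]
[0.001, -0.004, 0.758] [-0.001, -0.0, -0.0]
[0.001, -0.003, 0.954] [-0.001, -0.0, -0.0]
```

View pics/w13.png

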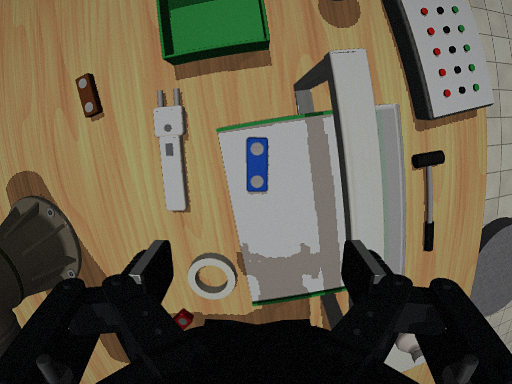

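The spare is centred at (499, 107) mm and square to the jaws (257,164). I'll narrow the jaws a little to stay clear of the light bar and descend.

Request:
arm_command:
  slide:
    - [0, 0, 0.1]
    - [0, 0, 0.21]
    - [0, 0, 0.32]
    - [0, 0, 0.43]
    - [0, 0, 0.54]
    - [0, 0, 0.65]
    - [0, 0, 0.75]
    - [0, 0, 0.8]
  dr:
    - [0, 0, 0]
    - [0, 0, 0]
    - [0, 0, 0]
    - [0, 0, 0]
    - [0, 0, 0]
    - [0, 0, 0]
    - [0, 0, 0]
    - [0, 0, 0]
  gripper: 0.3

```text
clock: 15.47
eef_pos: [0.4966, 0.1054, 0.1038]
tcp_rot: [[0.143, 0.99, -0.006], [0.99, -0.143, 0.0], [-0.001, -0.006, -1.0]]
wrist_force: [-0.8, -0.4, -0.6]
width: 0.651
```

Request:
arm_command:
  slide:
    - [0, 0, 0]
    - [0, 0, 0]
  dr:
    - [0, 0, 0]
    - [0, 0, 0]

```text
clock: 15.63
eef_pos: [0.4982, 0.1056, 0.1072]
tcp_rot: [[0.143, 0.99, -0.003], [0.99, -0.143, 0.0], [-0.0, -0.003, -1.0]]
wrist_force: [0.4, 1.0, 0.0]
width: 0.655
```

```bash
python3 - <<'E'
from h import *
st();combo('p14')
plan([(.499,.106,.061,rv(-.143))])
d=dict(np.load('pics/w13.npz'));q=lambda n,u,v,z:print(n,np.round(wplane(d,u,v,z)*1e3).tolist())
q('rim',160,58,.06);q('rim in',167,52,.06);q('rim',270,42,.06)
E
```

```text
t 15.6333 [0.051, 0.263, -0.338, 0.972, 0.0, 1.765] [0.4982, 0.1056, 0.1072] a 89.8476975831677 F [0.4 1.  0. ]
q [0.051, 0.262, -0.336, 0.972, 0.0, 1.765] t 15.6833 [0.4993, 0.1058, 0.1085]
[-0.0, -0.003, 0.161] [0.001, -0.001, -0.0]
rim [380.0, 285.0, 60.0]
rim in [392.0, 292.0, 60.0]
rim [542.0, 279.0, 60.0]
```

View pics/p14c.png

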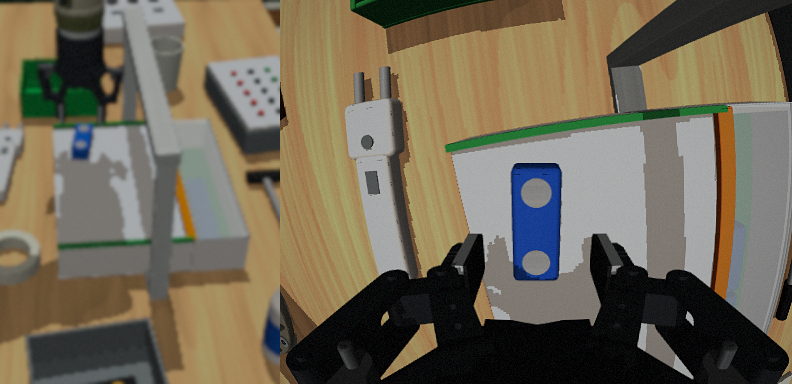

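Request:
arm_command:
  slide:
    - [0, 0, 0.05]
    - [0, 0, 0.1]
    - [0, 0, 0.14]
    - [0, 0, 0.158]
    - [0, 0, 0.158]
    - [0, 0, 0.158]
  dr:
    - [0, 0, 0]
    - [0, 0, 0]
    - [0, 0, 0]
    - [0, 0, 0]
    - [0, 0, 0]
    - [0, 0, 0]

```text
clock: 16.23
eef_pos: [0.4993, 0.1061, 0.0617]
tcp_rot: [[0.142, 0.99, 0.001], [0.99, -0.142, 0.001], [0.001, 0.001, -1.0]]
wrist_force: [0.3, 0.2, 0.6]
width: 0.647
```

Request:
arm_command:
  slide:
    - [0, 0, 0]
    - [0, 0, 0]
    - [0, 0, 0]
    - [0, 0, 0]
    - [0, 0, 0]
  dr:
    - [0, 0, 0]
    - [0, 0, 0]
    - [0, 0, 0]
    - [0, 0, 0]
    - [0, 0, 0]
  gripper: -1
  grip_force: 30

```text
clock: 16.65
eef_pos: [0.4996, 0.1061, 0.0618]
tcp_rot: [[0.142, 0.99, 0.002], [0.99, -0.142, 0.001], [0.001, 0.002, -1.0]]
wrist_force: [0.1, 1.0, 5.4]
width: 0.342
```

Request:
arm_command:
  slide:
    - [0, 0, -0.04]
    - [0, 0, -0.1]
    - [0, 0, -0.18]
    - [0, 0, -0.26]
    - [0, 0, -0.36]
    - [0, 0, -0.45]
    - [0, 0, -0.45]
    - [0, 0, -0.45]
  dr:
    - [0, 0, 0]
    - [0, 0, 0]
    - [0, 0, 0]
    - [0, 0, 0]
    - [0, 0, 0]
    - [0, 0, 0]
    - [0, 0, 0]
    - [0, 0, 0]

```text
clock: 17.32
eef_pos: [0.4996, 0.1061, 0.1973]
tcp_rot: [[0.142, 0.99, 0.004], [0.99, -0.142, 0.001], [0.001, 0.004, -1.0]]
wrist_force: [-0.7, 0.1, -1.9]
width: 0.344
```

```bash
python3 - <<'E'
from h import *
st();combo('p15')
plan([(.467,.344,.20,rv(-.03)),(.467,.344,.10,rv(-.03)),(.467,.344,.012,rv(-.03))])
E
```

```text
t 17.3167 [0.052, 0.199, -0.189, 1.179, 0.0, 1.765] [0.4996, 0.1061, 0.1973] a 89.78459542251434 F [-0.7  0.1 -1.9]
q [0.052, 0.201, -0.191, 1.179, 0.0, 1.765] t 17.3667 [0.4986, 0.106, 0.1957]
[0.771, -0.215, -0.017] [-0.001, -0.0, -0.072]
[0.771, -0.214, 0.316] [-0.001, -0.0, -0.072]
[0.771, -0.214, 0.61] [-0.001, -0.0, -0.072]
```

View pics/p15c.png

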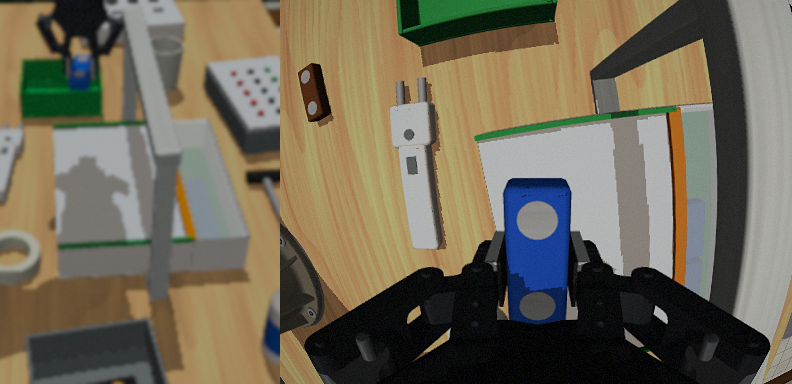

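The spare is held (width 0.34) and lifted clear. Moving over the stock box.

Request:
arm_command:
  slide:
    - [0.1, -0.03, -0.02]
    - [0.22, -0.06, -0.02]
    - [0.34, -0.1, -0.02]
    - [0.46, -0.13, -0.02]
    - [0.58, -0.16, -0.02]
    - [0.7, -0.2, -0.02]
    - [0.77, -0.214, -0.02]
    - [0.77, -0.214, -0.02]
  dr:
    - [0, 0, -0.01]
    - [0, 0, -0.02]
    - [0, 0, -0.03]
    - [0, 0, -0.04]
    - [0, 0, -0.05]
    - [0, 0, -0.06]
    - [0, 0, -0.07]
    - [0, 0, -0.072]

```text
clock: 18.08
eef_pos: [0.466, 0.3474, 0.1993]
tcp_rot: [[0.024, 1.0, -0.003], [1.0, -0.024, 0.0], [0.0, -0.003, -1.0]]
wrist_force: [0.1, -1.0, -1.2]
width: 0.347
```

Request:
arm_command:
  slide:
    - [0, 0, 0]
    - [0, 0, 0]
    - [0, 0, 0]
  dr:
    - [0, 0, 0]
    - [0, 0, 0]
    - [0, 0, 0]

```text
clock: 18.33
eef_pos: [0.4675, 0.3425, 0.2008]
tcp_rot: [[0.031, 1.0, -0.002], [1.0, -0.031, -0.001], [-0.001, -0.002, -1.0]]
wrist_force: [0.1, 0.5, -0.0]
width: 0.344
```

```bash
python3 - <<'E'
from h import *
st();wsave('p16w')
d=save('scene','sc16')
a=cv2.imread('pics/sc16.png')[130:322,290:430]; cv2.imwrite('pics/p16c.png',np.hstack([cv2.resize(a,None,fx=2,fy=2),cv2.imread('pics/p16w.png')]))
E
```

```text
t 18.3333 [0.494, 0.333, -0.0, 1.239, 0.0, 2.096] [0.4675, 0.3425, 0.2008] a 89.89221628862629 F [ 0.1  0.5 -0. ]
q [0.494, 0.333, -0.0, 1.239, 0.0, 2.096] t 18.3333 [0.4675, 0.3425, 0.2008]
```

View pics/p16c.png

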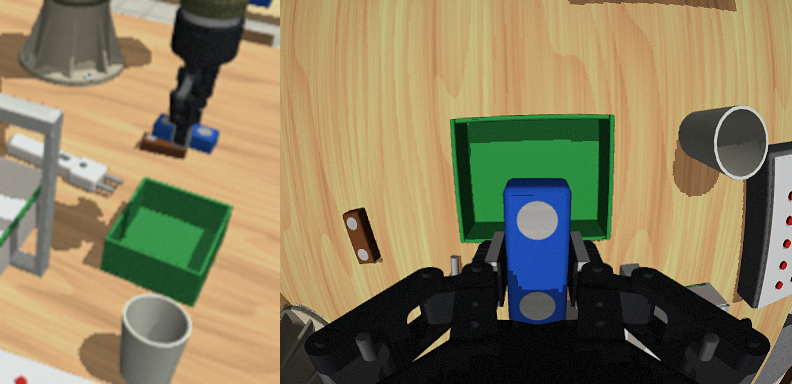

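```bash
python3 - <<'E'
from h import *
d=dict(np.load('pics/p16w.npz'))
for p in [(171,120),(333,115),(331,238),(179,243)]: print(np.round(wplane(d,*p,.06)*1e3))
P=np.mean([wplane(d,*p,.06) for p in [(171,120),(333,115),(331,238),(179,243)]],0);print(P)
plan([(.465,.340,.014,rv(-.03))])
E
```

```text
[385. 411.  60.]
[542. 411.  60.]
[543. 284.  60.]
[381. 283.  60.]
[0.4631099  0.34703743 0.06      ]
[-0.009, -0.009, 0.625] [-0.0, -0.0, -0.001]
```

The box centre measures (463, 347) mm. Lowering into it.

Request:
arm_command:
  slide:
    - [0.01, -0.015, 0.1]
    - [0.01, -0.015, 0.2]
    - [0.01, -0.015, 0.3]
    - [0.01, -0.015, 0.4]
    - [0.01, -0.015, 0.5]
    - [0.01, -0.015, 0.58]
    - [0.01, -0.015, 0.615]
    - [0.01, -0.015, 0.625]
  dr:
    - [0, 0, 0]
    - [0, 0, 0]
    - [0, 0, 0]
    - [0, 0, 0]
    - [0, 0, 0]
    - [0, 0, 0]
    - [0, 0, 0]
    - [0, 0, 0]

```text
clock: 19.1
eef_pos: [0.4621, 0.3453, 0.0122]
tcp_rot: [[0.031, 1.0, -0.004], [1.0, -0.031, -0.002], [-0.002, -0.004, -1.0]]
wrist_force: [0.4, 0.3, 0.0]
width: 0.34
```

Request:
arm_command:
  slide:
    - [0, 0, 0]
    - [0, 0, 0.01]
    - [0, 0, 0.015]
    - [0, 0, 0.015]
  dr:
    - [0, 0, 0]
    - [0, 0, 0]
    - [0, 0, 0]
    - [0, 0, 0]

```text
clock: 19.43
eef_pos: [0.4642, 0.3474, 0.0109]
tcp_rot: [[0.03, 1.0, 0.002], [1.0, -0.03, 0.002], [0.002, 0.002, -1.0]]
wrist_force: [-0.2, 0.1, -0.6]
width: 0.343
```

Electrode about 4 mm above the floor. Releasing.

Request:
arm_command:
  slide:
    - [0, 0, 0.01]
    - [0, 0, 0.01]
    - [0, 0, 0.01]
    - [0, 0, 0.01]
  dr:
    - [0, 0, 0]
    - [0, 0, 0]
    - [0, 0, 0]
    - [0, 0, 0]
  gripper: 0.2

```text
clock: 19.77
eef_pos: [0.4634, 0.3471, 0.007]
tcp_rot: [[0.029, 1.0, 0.0], [1.0, -0.029, 0.001], [0.001, 0.0, -1.0]]
wrist_force: [0.9, 0.3, -0.6]
width: 0.602
```

Request:
arm_command:
  slide:
    - [0, 0, -0.08]
    - [0, 0, -0.18]
    - [0, 0, -0.3]
    - [0, 0, -0.42]
    - [0, 0, -0.54]
    - [0, 0, -0.66]
    - [0, 0, -0.78]
    - [0, 0, -0.85]
  dr:
    - [0, 0, 0]
    - [0, 0, 0]
    - [0, 0, 0]
    - [0, 0, 0]
    - [0, 0, 0]
    - [0, 0, 0]
    - [0, 0, 0]
    - [0, 0, 0]

```text
clock: 20.43
eef_pos: [0.4642, 0.3474, 0.2665]
tcp_rot: [[0.029, 1.0, 0.005], [1.0, -0.029, 0.003], [0.003, 0.005, -1.0]]
wrist_force: [0.3, 0.4, 1.1]
width: 0.602
```

Request:
arm_command:
  slide:
    - [0, 0, 0]
    - [0, 0, 0]
    - [0, 0, 0]
    - [0, 0, 0]
  dr:
    - [0, 0, 0]
    - [0, 0, 0]
    - [0, 0, 0]
    - [0, 0, 0]

```text
clock: 20.77
eef_pos: [0.4626, 0.3464, 0.2599]
tcp_rot: [[0.03, 1.0, -0.003], [1.0, -0.03, -0.001], [-0.001, -0.003, -1.0]]
wrist_force: [-0.1, -0.8, 0.0]
width: 0.599
```

```bash
python3 - <<'E'
from h import *
st();wsave('p17w');save('scene','sc17');save('side','si17')
a=cv2.imread('pics/sc17.png')[150:300,150:420]; a=cv2.resize(a,None,fx=2.8,fy=2.8,interpolation=cv2.INTER_CUBIC);cv2.imwrite('pics/sc17z.png',a)
b=cv2.imread('pics/si17.png'); b=np.hstack([b[100:384,150:400],cv2.imread('pics/p17w.png')[:284]]);cv2.imwrite('pics/p17c.png',b)
E
```

```text
t 20.7667 [0.504, 0.316, 0.12, 1.377, 0.0, 2.104] [0.4626, 0.3464, 0.2599] a 89.8271705556897 F [-0.1 -0.8  0. ]
q [0.504, 0.316, 0.12, 1.377, 0.0, 2.104] t 20.7667 [0.4626, 0.3464, 0.2599]
```

View pics/sc17z.png

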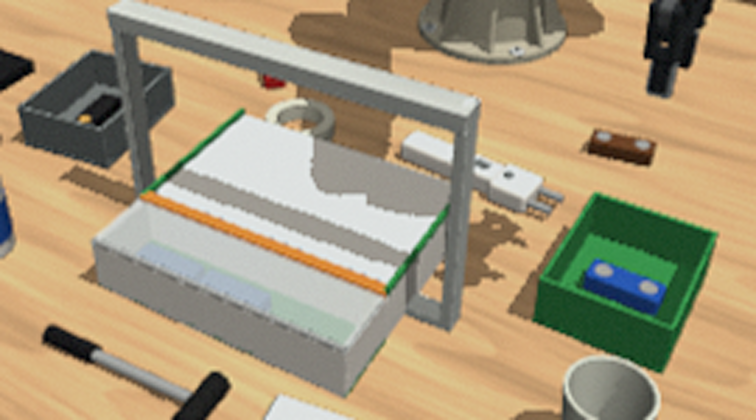

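View pics/p17c.png

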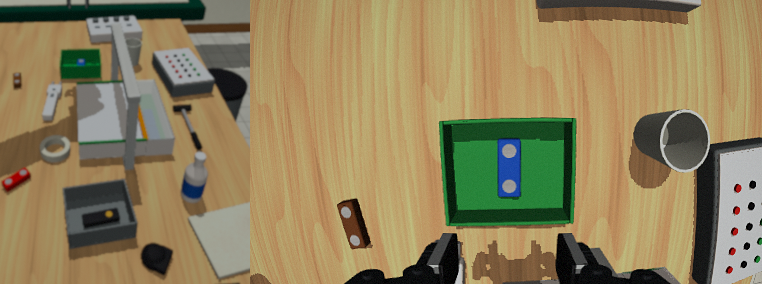

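The spare lies flat in the green box, the lid is shut with both bars under it, and nothing else has moved. Handing in.

```bash
python3 -c "
from h import *
print(robot.hand_in());st()"
```

```text
the job is handed in; nothing more can be done
None
the job is handed in; nothing more can be done
```

The job is done and handed in. I swept the middle and right electrodes one at a time across the deck, under the light bar and into the trough without lifting them. I then shut the lid, and only after that put the left one, the spare, into the green stock box. The last clock reading was 20.8 s of the 72 s allowed.

- **Trough and lid:** the final pictures show both electrodes lying flat under the lid, with its orange edge level with the deck. The tool stopped at 65 mm, the height of the shut lid's top, with about 10 N on it. I did not measure the lid angle separately.
- **Spare:** it lies flat near the middle of the green box.
- **Everything else:** the other items in the final scene, side and wrist pictures look undisturbed. I judged this by eye and did not measure it.
- **Checks that disagreed:** during the first sweep the tool ran up to about 8 mm off the planned height and position, so I let it settle and re-measured before going on. My first corner measurements of the stock box from different views differed by up to about 40 mm. I measured its rim again from directly above before lowering the spare. No check failed at the end.

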